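Index the turret stop and load the parcel jig

ROBOT

A 7-joint arm with a two-finger parallel gripper is mounted at the origin on the work surface; the furniture and walls round the work are solid. World frame = base frame: x ahead of the robot, y to its left, z up, the work surface at z = 0. Lengths are in m, angles in rad, forces in N, time in s.
With the tool pointing down it reaches from about 0.425 to 1.025 m from the base axis. Payload 3.6 kg.
Tool frame: the origin (TCP) lies on the centre line of the jaws, within the pads' length; the fingertips stand tcp_to_tips ahead of it and the grasp point (between the pads) lies 2 mm behind it (tcp_to_tips is the distance from the TCP to the fingertips, in m); z points along the fingers, y is the line along which they close (so a half turn about z gives the same grasp; the last joint's range is limited). The gripper opens to 85 mm and grips with 20 to 120 N. Pads are 22 mm wide; open, the fingers measure 114 mm over their backs; the gripper's body (76 mm by 85 mm) begins 54 mm behind the grasp point. The pads swing forward as they close: fully open they stand 13 mm farther back than shut.
Start: joints at [-1.415, 0.591, 0.048, 1.609, -0.033, 0.943, -0.034], TCP at [0.179, 0.703, 0.248] pointing down, gripper open.
Joint ranges: [-2.69, 2.69], [-0.47, 2.24], [-1.27, 1.36], [0.19, 2.51], [-1.53, 4.68], [0.08, 2.07], [-3.09, 3.09]. Speed limits (rad/s): [2.57, 2.57, 3.14, 3.14, 3.14, 3.14, 3.14].

INTERFACE

Orientations are given as a rotation vector (axis times angle).
In Python, from rig import * gives the robot as it stands.
- The arm moves only by the tool apply_moves, never from a script. Its argument "commands" is one flat list of numbers, 7 for each row, row after row: the shift along the tool's x, y, z in cm, then the turn, a rotation vector about the tool's x, y, z in rad, then the opening, from 0 (shut) to 1 (fully open). A call has 1 to 10 rows; each row shifts and turns the commanded pose from where the row before left it, along the tool's axes as they then stand; what a row does not reach is not made up. A row lasts 1/12 s, in which the tool goes at most 41.7 mm and 7.16 degrees, less where a joint would pass 70% of its speed; a pose out of reach is approached as far as the arm can. A call with a gripper value outside its range is refused whole. The fingers move at their own pace and stop on an object; "force" is the grip in N (left out, the last holds). Time passes only in rows, so rows that do not move let the fingers close. It gives the time, the measured TCP pose, the force, the opening and the grip force at its end, in the units of the state.
- get_state(): the state, without advancing time (a new reading comes with each control period).
- snapshot(name): name is "scene" or "top" or "wrist"; returns the picture (384x512x3 uint8, red, green, blue); there is no depth.
- camera_params(name): a dict with "vfov" (degrees; the focal length in pixels is half the picture's height over the tangent of half this angle, whatever the lens; pixels are square), "cx", "cy" (the principal point, pixels), "D" ([k1, k2, p1, p2, k3] as OpenCV has them; the pictures are not rectified), "origin" and "rotation" of the camera in the world; the wrist camera has in their place "T_tool_cam" (4x4, takes a point from camera to tool coordinates, whose origin is the TCP and whose axes are the flange's). Camera axes: x right, y down, z forward; pixel columns grow to the right and rows downward; lengths in m; the calibration is good to about 2 mm. A picture is of the moment at which its call begins: read the wrist's pose just before it. camera_params takes no time and is no camera call.
- hand_in(): hands the job in; it is judged then, once.
The state is a dict: "time_s": time; "joints": joint angles; "qd": joint speeds; "effort": joint torques, N m; "position": TCP position; "tcp_rot": TCP orientation; "ft_force": force on the tool from outside, world axes, zero at the start; "torque": the same for the moment, N m; "grip_width": finger opening in m; "finger_force": force on a finger pad.
Only numpy, scipy, OpenCV 4.12 (cv2) and the standard library are available. Lean on these libraries where they do the work, as an engineer would, in place of code of your own. Each camera call takes 0.05 s, during which the arm holds its last target. There are 200 camera calls.

TASK

Set the labelling jig for the next parcel: pull the red sprung knob up and turn it until its white pointer points at the orange mark, going one notch at a time and letting it snap fully home in each notch before you take it again. Then put the small kraft box flat on the jig's lane, its long side flush along the aluminium fence and its end against the turret arm that now faces the lane, and let go. Do not force the knob round while it is down, and leave the tape roll and the tape measure where they are.

Things in the scene. Friction and masses are not known exactly. Their poses are not given: they have to be found in the camera images.
- jig: Fixed grey parcel jig on the bench. Origin: on the knob's axis at bench level, z up. Round base of 92 mm radius and a lane along the jig's own +y, from x = -46 to +36 mm, out to y = 190 mm; the top of both, where the box lies, is at z = 12 mm. The lane is open at its -x side and far end. Under the turret six teeth make notches 60 degrees apart.
- knob_grip (a point): Centre of the knob's red bar grip, on the knob's axis, 68 mm above the bench when seated; its frame turns with the knob. The bar is 66 mm long (own x), 18 mm thick (own y), 42 mm high (47 to 89 mm above the bench when seated); pinch it across its thickness from above. Its own -x points where the white pointer points.
- pointer_tip (a point): Tip of the white pointer, 60 mm from the knob's axis, 40 mm above the bench when seated. It sits on the black turret disc (41 mm radius, top at 42 mm) that lifts and turns with the knob and carries six radial steel stop arms with rubber ends, 27 to 41 mm above the bench, up to 90 mm from the axis. In a notch the pointer is in line with a mark.
- knob_lift (a joint): How far the knob is pulled up, m: 0 seated (locked in a notch), at most 0.020. A spring draws it down: pulling takes about 8 N seated, 12 N at the top. Lifted 15 mm or more it turns freely; between 6 and 14 mm it rides on the teeth's ramps and, let go, slides down into the nearest notch; below 6 mm it is locked.
- knob_turn (a joint): Turn of the knob, rad, positive counter-clockwise from above. Notches at 0 (start, pointer along the jig's -x), +-1.047 and +-2.094; ends at +-2.18. At +2.094 the arm that faces the lane has its rubber end at y = 75 mm in the jig's frame; at -2.094 at y = 90 mm.
- mark_orange: Orange disc, 20 mm across, 3 mm high, fixed on the base 76 mm from the knob's axis at the wanted notch, which is two notches (2.094 rad) from the start, to one side or the other. Origin: centre of its underside. A grey disc of the same size marks the opposite end notch; small dark dots mark those between.
- parcel_centre (a point): Centre of the small closed kraft cardboard box with a white tape strip, 50 mm (its x) by 66 mm (its y) by 46 mm high, about 150 g; it starts lying on the bench at the left, to be pinched across the 50 mm.
- tape_roll_centre (a point): Centre of the white-sided roll of clear tape, 109 mm across, 48 mm high, lying on the bench: a bystander.
- tape_rule_centre (a point): Centre of the yellow tape measure, 68 x 71 mm, 35 mm high, on the bench: a bystander.
- fence_mid (a point): Middle of the upper inner edge of the aluminium fence along the lane's +x side, in the jig's frame (26, 138, 22) mm. The fence's inner face is at x = +26 mm, from y = 88 to 188 mm; it is 10 mm thick and rises 10 mm above the lane.
Mind the look-alikes: they are no part of the job. Leave any turquoise look-alike of the part that bears parcel_centre alone.

How it is judged:
By the outcome, as a careful person would: the job done as asked, in the order asked, and still so for the second after the job is handed in, with the robot touching nothing.
It also fails if it takes over 69 s, if anything falls off the work surface, if the arm or the gripper's body presses on something with over 40 N, if the wrist force passes 120 N, or if a joint passes its speed limit or range.

## Working session

There is one attempt and no reset: what is moved stays moved. The work goes in short steps, Python scripts to look and compute and a tool call to move; the robot and the scene stay as the last step left them, time stands still between calls to the robot, and variables do not carry over. Pictures are saved under pics/ and viewed, at most 10 in all, crops included, and the job is handed in when it is done.

Besides the shell and the picture viewer there is one more tool, called after "Emit:" as a command line: name --argument value ..., lists and objects as JSON in quotes. apply_moves: Moves the arm, as the interface text tells. Its arguments: {"type":"object","properties":{"commands":{"type":"array"},"force":{"type":"number"}},"required":["commands"]}

```bash
mkdir -p pics
cat > h.py <<'E'
from rig import *
import numpy as np, cv2
from scipy.spatial.transform import Rotation as R
def cam(n):
    p=camera_params(n); f=192/np.tan(np.radians(p["vfov"])/2)
    K=np.array([[f,0,p["cx"]],[0,f,p["cy"]],[0,0,1]]); return p,K,np.array(p["D"],float)
def pose(n,st=None):
    p,K,D=cam(n)
    if n=="wrist":
        T=np.array(p["T_tool_cam"]); Rt=R.from_rotvec(st["tcp_rot"]).as_matrix()
        return Rt@T[:3,:3], Rt@T[:3,3]+np.array(st["position"]),K,D
    return np.array(p["rotation"]).reshape(3,3),np.array(p["origin"]),K,D
def px2w(n,uv,z,st=None):
    Rm,o,K,D=pose(n,st)
    u=cv2.undistortPoints(np.array(uv,float).reshape(-1,1,2),K,D).reshape(-1,2)
    d=np.c_[u,np.ones(len(u))]@Rm.T
    z=np.broadcast_to(z,len(u))
    return o+d*((z-o[2])/d[:,2])[:,None]
def w2px(n,P,st=None):
    Rm,o,K,D=pose(n,st)
    c=(np.array(P,float).reshape(-1,3)-o)@Rm
    return cv2.projectPoints(c,np.zeros(3),np.zeros(3),K,D)[0].reshape(-1,2)
def save(n,name,crop=None,s=1):
    im=snapshot(n); np.save(f"pics/{name}.npy",im)
    if crop: a,b,c,d=crop; im=im[b:d,a:c]
    cv2.imwrite(f"pics/{name}.png",cv2.resize(im[:,:,::-1],None,fx=s,fy=s,interpolation=cv2.INTER_CUBIC))
E
python3 - <<'E'
from h import *
s=get_state(); print(s)
save("top","top0",None,1.5); save("scene","scene0",None,1.5)
for n in("top","scene","wrist"): print(camera_params(n))
E
```

```text
{'time_s': 0.0, 'joints': array([-1.41450618,  0.59205676,  0.04833205,  1.60983506, -0.03328069,
        0.9427014 , -0.0337033 ]), 'qd': array([-0.00123403,  0.00069778,  0.00154121,  0.00070322,  0.00047406,
       -0.00064692, -0.0005146 ]), 'effort': array([-2.56150934e-04, -5.48691773e+01,  1.54599890e+00, -1.98130256e+01,
        9.29928501e-03,  8.53583857e-03,  9.89247724e-06]), 'position': array([0.17904022, 0.70172857, 0.24718195]), 'tcp_rot': array([-0.39123921, -3.11701406,  0.00344387]), 'ft_force': array([-0.0533856 , -0.42070475,  0.30116691]), 'torque': array([-0.01112301, -0.01344106,  0.00252828]), 'finger_force': 0.0, 'grip_width': 0.08532798619431206}
{'vfov': 57.25974315377503, 'cx': 251.59281696825607, 'cy': 189.69117615832928, 'D': array([-0.07902303,  0.        ,  0.        ,  0.        ,  0.        ]), 'origin': array([0.4365479 , 0.10832556, 1.00031056]), 'rotation': array([-2.17504746,  2.18462918, -0.08367627])}
{'vfov': 45.2569611051409, 'cx': 258.03187408048126, 'cy': 188.24530680034067, 'D': array([-0.04482883,  0.        ,  0.        ,  0.        ,  0.        ]), 'origin': array([ 0.0466207 , -0.70645276,  0.97504867]), 'rotation': array([-2.2785747 ,  0.57091936, -0.2581466 ])}
{'vfov': 67.50220926387124, 'cx': 254.0970554454543, 'cy': 191.91681715608027, 'D': array([-0.01752148,  0.        ,  0.        ,  0.        ,  0.        ]), 'T_tool_cam': array([[-6.56067219e-04, -9.47580836e-01, -3.19515460e-01,
         8.25479655e-02],
       [ 9.99999574e-01, -4.14419264e-04, -8.24283079e-04,
         1.87423669e-04],
       [ 6.48661487e-04, -3.19515865e-01,  9.47580704e-01,
        -1.25848558e-01],
       [ 0.00000000e+00,  0.00000000e+00,  0.00000000e+00,
         1.00000000e+00]])}
```

View pics/top0.png

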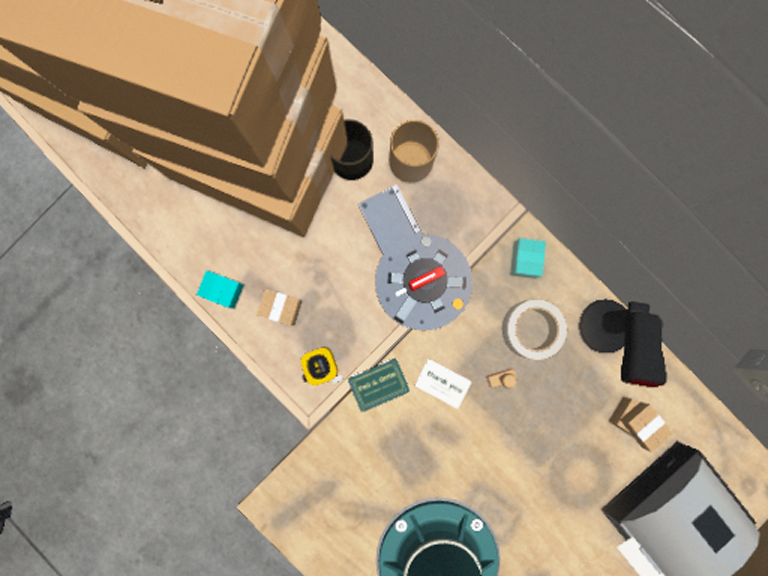

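View pics/scene0.png

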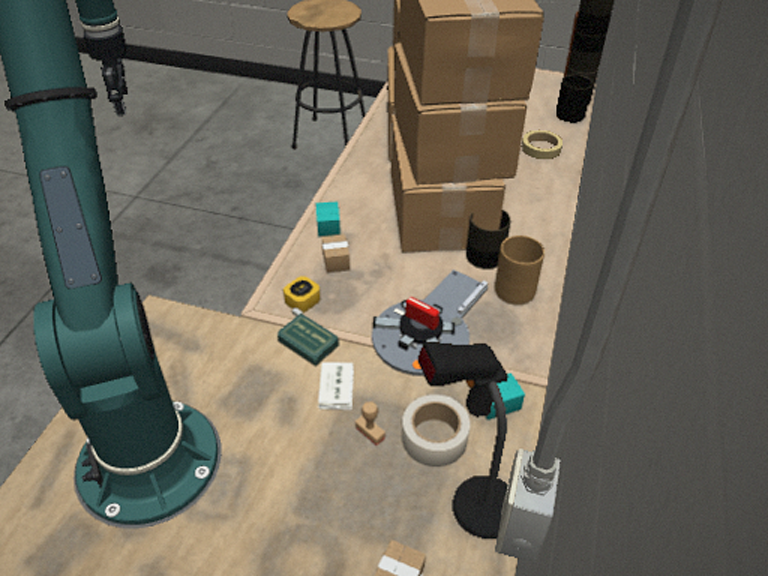

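```bash
sed -i 's/np.array(p\["rotation"\]).reshape(3,3)/R.from_rotvec(p["rotation"]).as_matrix()/' h.py
python3 - <<'E'
from h import *
im=np.load("pics/top0.npy")[:,:,::-1]
a=cv2.resize(im[115:225,225:325],None,fx=5,fy=5,interpolation=cv2.INTER_CUBIC)
b=cv2.resize(im[165:265,120:240][:, :],None,fx=2.5,fy=2.5,interpolation=cv2.INTER_CUBIC)
c=np.zeros((550,800,3),np.uint8); c[:550,:500]=a; c[:250,500:800]=b
cv2.imwrite("pics/crop1.png",c)
E
```

```text
(no output)
```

View pics/crop1.png

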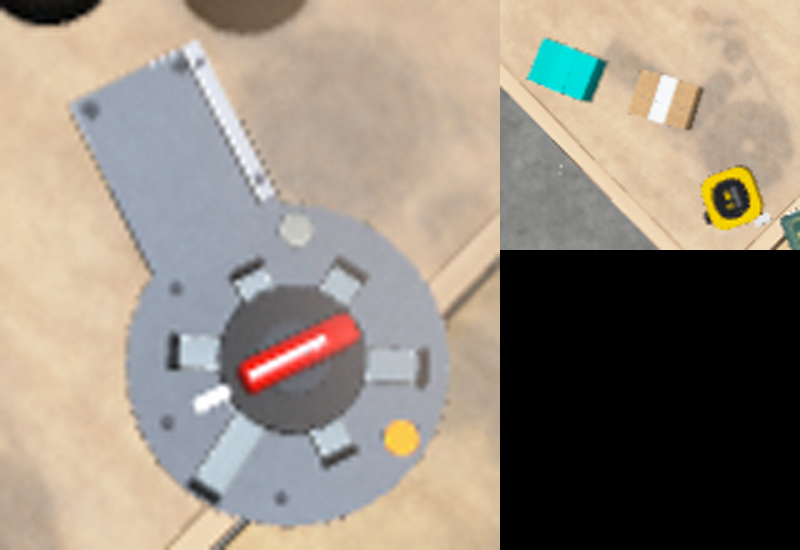

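```bash
cat > fit.py <<'E'
from h import *
from scipy.optimize import least_squares
def fit(n,loc,px,st=None):
    f=lambda p:(w2px(n,np.c_[R.from_euler('z',p[2]).apply(loc)+[p[0],p[1],0]],st)-px).ravel()
    r=least_squares(f,[0.6,0.1,0.3 if False else G]) ; return r.x,r.fun.reshape(-1,2)
G=0.5
E
python3 - <<'E'
import fit; from fit import *
c=np.cos;s=np.sin;d=np.radians
loc=[[.038,-.0658,.015],[.038,.0658,.015],[-.060,0,.041],[-.046,.190,.012]]+[[.076*c(d(a)),.076*s(d(a)),.013] for a in(120,180,240)]
px=np.array([[402,437],[295,230],[195,405],[70,104],[176,288],[167,423],[281,498]])/5+[225,115]
print(px2w("top",px,.015).round(3).tolist())
# drop the 180 dot ambiguity: keep
for sel in ([0,1,2,3],[0,1,2,3,4,5,6]):
    r,e=fit.fit("top",np.array(loc)[sel],px[sel]); print(r,e.round(1).tolist())
print(w2px("top",[[0.0,0,0]]))
kp=(np.array([[641,68],[704,84],[692,130],[628,114],[666,99]])-[500,0])/2.5+[120,165]
print(px2w("top",kp,.046).round(4).tolist())
E
```

```text
[[0.478, -0.04, 0.015], [0.596, 0.018, 0.015], [0.497, 0.076, 0.015], [0.669, 0.146, 0.015], [0.563, 0.086, 0.015], [0.487, 0.092, 0.015], [0.444, 0.028, 0.015]]Traceback (most recent call last):
  File "<stdin>", line 8, in <module>
AttributeError: 'function' object has no attribute 'fit'
```

```bash
sed -i 's/0.3 if False else G/-1.0/;/^G=/d' fit.py; sed -i 's/-1.0\]/0.5-np.pi\/2]/' fit.py
python3 - <<'E'
from fit import *
c=np.cos;s=np.sin;d=np.radians
loc=[[.038,-.0658,.015],[.038,.0658,.015],[-.060,0,.041],[-.046,.190,.012]]+[[.076*c(d(a)),.076*s(d(a)),.013] for a in(120,180,240)]
px=np.array([[402,437],[295,230],[195,405],[70,104],[176,288],[167,423],[281,498]])/5+[225,115]
for sel in ([0,1,2,3],[0,1,2,3,4,5,6]):
    r,e=fit("top",np.array(loc)[sel],px[sel]); print(r,e.round(1).tolist())
a=r
kp=(np.array([[641,68],[704,84],[692,130],[628,114],[666,99]])-[500,0])/2.5+[120,165]
print(px2w("top",kp,.046).round(4).tolist())
st=get_state(); M=R.from_rotvec(st["tcp_rot"]).as_matrix(); print(M.round(3).tolist(), w2px("wrist",[[r[0],r[1],.06]],st))
E
```

```text
[ 0.52037525  0.02264222 -1.11732861] [[0.0, 0.1], [0.4, -0.1], [0.0, 0.4], [-0.5, -0.4]]
[ 0.52037359  0.02277342 -1.11755739] [[-0.0, 0.1], [0.4, -0.1], [-0.0, 0.4], [-0.5, -0.5], [0.1, 0.1], [0.2, -0.1], [-0.1, -0.0]]
[[0.5063, 0.3159, 0.046], [0.4885, 0.2467, 0.046], [0.4386, 0.2594, 0.046], [0.4561, 0.3296, 0.046], [0.4724, 0.2881, 0.046]]
[[-0.969, 0.247, -0.0], [0.247, 0.969, -0.002], [-0.0, -0.002, -1.0]] [[-72.46691328 448.734417  ]]
```

Emit:
apply_moves --commands '[-2.5,-2.87,0,0,0,0,0.5,-2.5,-2.87,0,0,0,0,0.5,-2.5,-2.87,0,0,0,0,0.5,-2.5,-2.87,0,0,0,0,0.5,-2.5,-2.87,0,0,0,0,0.5,-2.5,-2.87,0,0,0,0,0.5,-2.5,-2.87,0,0,0,0,0.5,-2.5,-2.87,0,0,0,0,0.5,-2.5,-2.87,0,0,0,0,0.5,-2.5,-2.87,0,0,0,0,0.5]'

```text
time_s: 0.93
position: [0.3508, 0.3606, 0.2481]
tcp_rot: [-0.391, -3.117, 0.001]
ft_force: [0.7, -1.2, 0.9]
grip_width: 0.0425
finger_force: 0.0
```

Emit:
apply_moves --commands '[-2.5,-2.87,0,0,0,0,0.5,-2.5,-2.87,0,0,0,0,0.5,-2.5,-2.87,0,0,0,0,0.5,-2.5,-2.87,0,0,0,0,0.5,-2.5,-2.87,0,0,0,0,0.5,-2.5,-2.87,0,0,0,0,0.5,-2.5,-2.87,0,0,0,0,0.5,-2.5,-2.87,0,0,0,0,0.5,-2.5,-2.87,0,0,0,0,0.5,-2.3,-2.87,0,0,0,0,0.5]'

```text
time_s: 1.77
position: [0.5205, 0.0213, 0.2482]
tcp_rot: [0.392, 3.117, -0.0]
ft_force: [1.0, 0.7, 0.5]
grip_width: 0.0428
finger_force: 0.0
```

Emit:
apply_moves --commands '[0,0,0,0,0,0.11,0.5,0,0,0,0,0,0.11,0.5,0,0,0,0,0,0.11,0.5,0,0,0,0,0,0.11,0.5,0,0,0,0,0,0.11,0.5,0,0,0,0,0,0.11,0.5,0,0,0,0,0,0.11,0.5,0,0,0,0,0,0.1,0.5,0,0,0,0,0,0,0.5]'

```text
time_s: 2.52
position: [0.5195, 0.0233, 0.248]
tcp_rot: [-1.67, -2.66, 0.001]
ft_force: [-0.4, -0.8, -0.8]
grip_width: 0.0428
finger_force: 0.0
```

```bash
cat >> h.py <<'E'
J=np.array([.5204,.0228]); JY=-1.1176
def jw(x,y,z): # jig mm -> world
    c,s=np.cos(JY),np.sin(JY); return np.array([J[0]+(c*x-s*y)/1e3,J[1]+(s*x+c*y)/1e3,z/1e3])
def delta(p,ydeg,st=None):
    st=st or get_state(); M=R.from_rotvec(st["tcp_rot"]).as_matrix()
    d=M.T@(np.array(p)-st["position"])*100
    a=np.degrees(np.arctan2(M[1,1],M[0,1])); t=(ydeg-a+90)%180-90
    print("t",round(st["time_s"],2),"pos",np.round(st["position"],4),"yaw",round(a,1),"tilt",M[2].round(3),"tool-cm",d.round(2),"rotz",round(-np.radians(t),3),"F",np.round(st["ft_force"],1),"grip",round(st["grip_width"],4),round(st["finger_force"],1),"j",np.round(st["joints"],2))
E
python3 - <<'E'
from h import *
import rig; print([ (k,getattr(rig,k)) for k in dir(rig) if 'tip' in k])
delta(jw(0,0,70),26.0)
st=get_state(); save("wrist","w1",None,1.5)
print(w2px("wrist",[jw(0,0,89),jw(33,0,89),jw(-33,0,89),jw(-60,0,41),jw(38,-65.8,15)],st).round(0)*1.5)
E
```

```text
[('tcp_to_tips', 0.017)]
t 2.52 pos [0.5195 0.0233 0.248 ] yaw 25.8 tilt [-0.    -0.001 -1.   ] tool-cm [-0.09  0.07 17.8 ] rotz -0.004 F [-0.4 -0.8 -0.8] grip 0.0428 0.0 j [-0.45  0.36  0.42  2.08 -0.21  0.74  0.54]
[[382.5 270. ]
 [382.5 315. ]
 [382.5 222. ]
 [382.5 175.5]
 [307.5 288. ]]
```

View pics/w1.png

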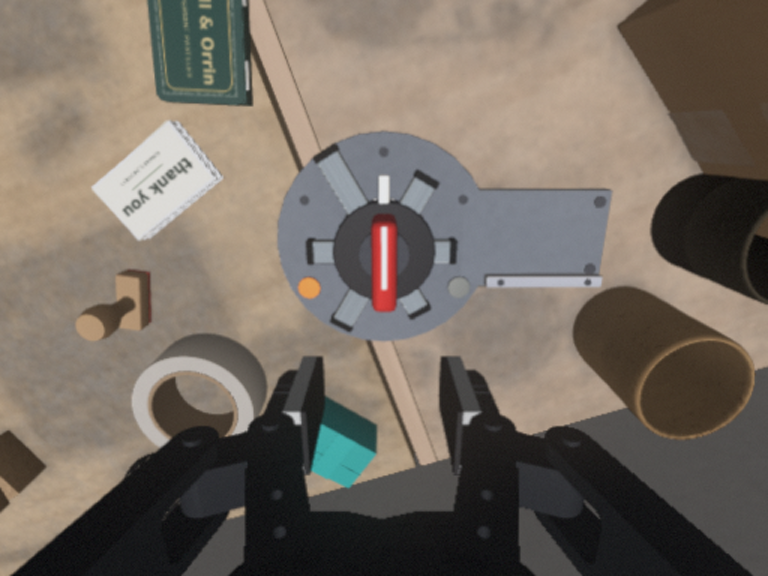

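Emit:
apply_moves --commands '[-0.09,0.07,3.5,0,0,0,0.5,0,0,3.5,0,0,0,0.5,0,0,3.5,0,0,0,0.5,0,0,3,0,0,0,0.5,0,0,2.5,0,0,0,0.5,0,0,1.7,0,0,0,0.5,0,0,0,0,0,0,0.5,0,0,0,0,0,0,0.5]' --force 80

```text
time_s: 3.23
position: [0.5204, 0.0226, 0.0707]
tcp_rot: [-1.666, -2.661, 0.002]
ft_force: [0.2, -0.3, -0.6]
grip_width: 0.0425
finger_force: 0.0
```

Emit:
apply_moves --commands '[0,0,0,0,0,0,0,0,0,0,0,0,0,0,0,0,0,0,0,0,0,0,0,0,0,0,0,0,0,0,0,0,0,0,0,0,0,0,0,0,0,0]' --force 80

```text
time_s: 3.73
position: [0.5218, 0.0226, 0.0728]
tcp_rot: [1.667, 2.66, 0.002]
ft_force: [-1.0, -0.1, 7.4]
grip_width: 0.0172
finger_force: 78.4
```

Run:
```python
from h import *
delta(jw(0,0,70),26.0)
```

```text
t 3.73 pos [0.5218 0.0226 0.0728] yaw 25.9 tilt [-0.001  0.002 -1.   ] tool-cm [ 0.08 -0.11  0.28] rotz -0.003 F [-1.  -0.1  7.4] grip 0.0172 78.4 j [-0.29  0.64  0.23  2.18 -0.39  0.36  0.71]
```

Emit:
apply_moves --commands '[0,0,-0.5,0,0,0,0,0,0,-0.5,0,0,0,0,0,0,-0.5,0,0,0,0,0,0,-0.5,0,0,0,0,0,0,0,0,0,0,0,0,0,0,0,0,0,0,0,0,0,0,0,0,0]'

```text
time_s: 4.32
position: [0.5216, 0.0227, 0.0913]
tcp_rot: [1.668, 2.661, 0.001]
ft_force: [4.5, -0.2, -11.7]
grip_width: 0.0169
finger_force: 78.4
```

Emit:
apply_moves --commands '[0,0,0,0,0,-0.075,0,0,0,0,0,0,-0.075,0,0,0,0,0,0,-0.075,0,0,0,0,0,0,-0.075,0,0,0,0,0,0,-0.075,0,0,0,0,0,0,-0.075,0,0,0,0,0,0,-0.075,0]'

```text
time_s: 4.9
position: [0.522, 0.0231, 0.0912]
tcp_rot: [0.914, 3.004, 0.001]
ft_force: [3.8, 1.0, -12.6]
grip_width: 0.0168
finger_force: 78.3
```

Emit:
apply_moves --commands '[0,0,0,0,0,-0.075,0,0,0,0,0,0,-0.075,0,0,0,0,0,0,-0.075,0,0,0,0,0,0,-0.075,0,0,0,0,0,0,-0.075,0,0,0,0,0,0,-0.075,0,0,0,0,0,0,-0.075,0,0,0,0,0,0,0,0,0,0,0,0,0,0,0]'

```text
time_s: 5.65
position: [0.5221, 0.0236, 0.0912]
tcp_rot: [0.111, 3.138, 0.002]
ft_force: [4.2, 1.5, -12.0]
grip_width: 0.0172
finger_force: 78.4
```

Run:
```python
from h import *
delta(jw(0,0,90.8),86.0)
```

```text
t 5.65 pos [0.5221 0.0236 0.0912] yaw 86.0 tilt [-0.002  0.001 -1.   ] tool-cm [ 0.16 -0.09  0.04] rotz -0.001 F [  4.2   1.5 -12. ] grip 0.0172 78.4 j [-0.12  0.59 -0.01  2.17  0.01  0.38  1.36]
```

Emit:
apply_moves --commands '[0,0,0.5,0,0,0,0,0,0,0.5,0,0,0,0,0,0,0.5,0,0,0,0,0,0,0.4,0,0,0,0,0,0,0,0,0,0,0,0,0,0,0,0,0,0,0,0,0,0,0,0,0]'

```text
time_s: 6.23
position: [0.5221, 0.0236, 0.0729]
tcp_rot: [0.11, 3.137, 0.002]
ft_force: [3.7, 3.5, 0.4]
grip_width: 0.0167
finger_force: 80.0
```

Emit:
apply_moves --commands '[0,0,0,0,0,0,0.5,0,0,0,0,0,0,0.5,0,0,0,0,0,0,0.5,0,0,0,0,0,0,0.5,0,0,0,0,0,0,0.5,0,0,0,0,0,0,0.5,0,0,0,0,0,0,0.5,0,0,0,0,0,0,0.5]'

```text
time_s: 6.9
position: [0.5208, 0.0226, 0.0723]
tcp_rot: [-0.11, -3.139, 0.0]
ft_force: [-0.5, 0.2, -0.4]
grip_width: 0.0423
finger_force: 0.0
```

Run:
```python
from h import *
delta(jw(0,0,70),86.0)
st=get_state(); save("wrist","w2",(160,60,400,260),2.5); save("top","t2",(225,115,325,225),5)
a=cv2.imread("pics/w2.png");b=cv2.imread("pics/t2.png");c=np.zeros((500,800,3),np.uint8)
b=cv2.resize(b,(300,330)); a=cv2.resize(a,(500,417)); c[:417,:500]=a; c[:330,500:]=b; cv2.imwrite("pics/c2.png",c)
p=[jw(60*np.cos(t),60*np.sin(t),41) for t in np.radians([240])]+[jw(33*np.cos(t),33*np.sin(t),89) for t in np.radians([240,60])]
print(((w2px("wrist",p,st)-[160,60])*500/240).round(), ((w2px("top",p)-[225,115])*3).round()+[500,0])
```

```text
t 6.9 pos [0.5208 0.0226 0.0723] yaw 86.0 tilt [ 0. -0. -1.] tool-cm [0.04 0.02 0.23] rotz -0.0 F [-0.5  0.2 -0.4] grip 0.0423 0.0 j [-0.13  0.62 -0.01  2.18  0.01  0.34  1.36]
[[197. 163.]
 [197. 333.]
 [197. 590.]] [[672. 281.]
 [678. 248.]
 [683. 173.]]
```

View pics/c2.png

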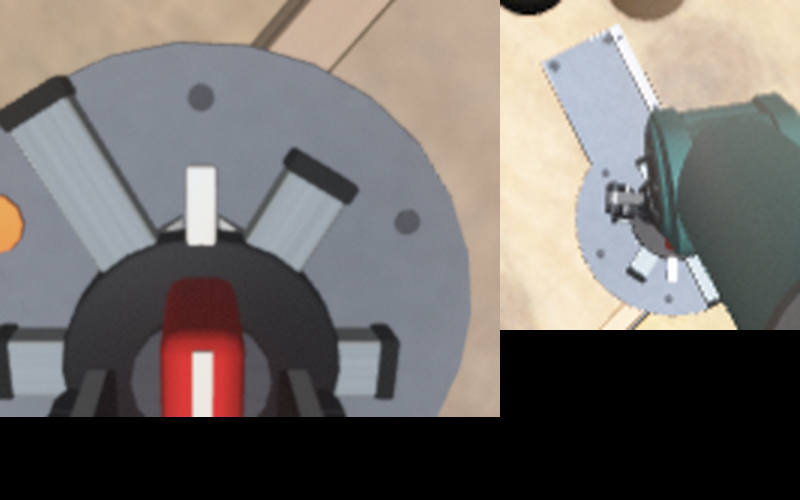

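Emit:
apply_moves --commands '[0.04,0.02,0.2,0,0,0,0.5,0,0,0,0,0,0,0,0,0,0,0,0,0,0,0,0,0,0,0,0,0,0,0,0,0,0,0,0,0,0,0,0,0,0,0,0,0,0,0,0,0,0]' --force 80

```text
time_s: 7.58
position: [0.5205, 0.0235, 0.0704]
tcp_rot: [-0.109, -3.14, -0.001]
ft_force: [-1.2, 1.6, 2.3]
grip_width: 0.0168
finger_force: 78.1
```

Emit:
apply_moves --commands '[0,0,-0.5,0,0,0,0,0,0,-0.5,0,0,0,0,0,0,-0.5,0,0,0,0,0,0,-0.5,0,0,0,0,0,0,0,0,0,0,0,0,0,0,0,0,0,0,0,0,0,0,0,0,0]'

```text
time_s: 8.17
position: [0.5204, 0.0234, 0.0902]
tcp_rot: [-0.109, -3.139, -0.001]
ft_force: [1.3, 5.1, -12.0]
grip_width: 0.017
finger_force: 82.6
```

Emit:
apply_moves --commands '[0,0,0.1,0,0,-0.075,0,0,0,0,0,0,-0.075,0,0,0,0,0,0,-0.075,0,0,0,0,0,0,-0.075,0,0,0,0,0,0,-0.075,0,0,0,0,0,0,-0.075,0,0,0,0,0,0,-0.075,0]'

```text
time_s: 8.75
position: [0.5205, 0.023, 0.0891]
tcp_rot: [-0.714, 3.059, 0.0]
ft_force: [1.4, 3.6, -12.3]
grip_width: 0.0169
finger_force: 82.6
```

Emit:
apply_moves --commands '[0,0,0,0,0,-0.075,0,0,0,0,0,0,-0.075,0,0,0,0,0,0,-0.075,0,0,0,0,0,0,-0.075,0,0,0,0,0,0,-0.075,0,0,0,0,0,0,-0.075,0,0,0,0,0,0,-0.075,0,0,0,0,0,0,0,0,0,0,0,0,0,0,0]'

```text
time_s: 9.5
position: [0.5208, 0.0228, 0.0892]
tcp_rot: [-1.476, 2.772, 0.0]
ft_force: [1.6, 4.2, -12.5]
grip_width: 0.017
finger_force: 82.6
```

Run:
```python
from h import *
delta(jw(0,0,89),146.0)
```

```text
t 9.5 pos [0.5208 0.0228 0.0892] yaw 146.0 tilt [-0.001 -0.    -1.   ] tool-cm [0.03 0.03 0.02] rotz 0.001 F [  1.6   4.2 -12.5] grip 0.017 82.6 j [ 0.07  0.6  -0.27  2.16  0.38  0.42  2.04]
```

Emit:
apply_moves --commands '[0,0,0.5,0,0,0,0,0,0,0.5,0,0,0,0,0,0,0.5,0,0,0,0,0,0,0.4,0,0,0,0,0,0,0,0,0,0,0,0,0,0,0,0,0,0,0,0,0,0,0,0,0]'

```text
time_s: 10.08
position: [0.5209, 0.0229, 0.0705]
tcp_rot: [-1.478, 2.771, -0.001]
ft_force: [0.1, 3.9, -4.1]
grip_width: 0.017
finger_force: 83.6
```

Emit:
apply_moves --commands '[0,0,0,0,0,0,0.5,0,0,0,0,0,0,0.5,0,0,0,0,0,0,0.5,0,0,0,0,0,0,0.5,0,0,0,0,0,0,0.5,0,0,-2,0,0,0,0.5,0,0,-3,0,0,0,0.5,0,0,-3.5,0,0,0,0.5,0,0,-3.5,0,0,0,0.5,0,0,-3,0,0,0,0.5]'

```text
time_s: 10.92
position: [0.5205, 0.0227, 0.2224]
tcp_rot: [-1.478, 2.771, -0.001]
ft_force: [1.0, 0.2, -0.7]
grip_width: 0.0424
finger_force: 0.0
```

Run:
```python
from h import *
delta([.4724,.2881,.22],165.6)
```

```text
t 10.92 pos [0.5205 0.0227 0.2224] yaw 146.2 tilt [-0.    -0.001 -1.   ] tool-cm [-19.36  18.77   0.24] rotz -0.339 F [ 1.   0.2 -0.7] grip 0.0424 0.0 j [ 0.19  0.4  -0.41  2.08  0.24  0.71  2.17]
```

Run:
```python
from h import *
st=get_state(); save("wrist","w3")
t=np.radians(300)
print(w2px("wrist",[jw(60*np.cos(t),60*np.sin(t),41),jw(33*np.cos(t),33*np.sin(t),89),jw(-33*np.cos(t),-33*np.sin(t),89)],st).round(1).tolist(), w2px("wrist",[jw(33*np.cos(t),33*np.sin(t),100),jw(60*np.cos(t),60*np.sin(t),51)],st).round(1))
```

```text
[[254.2, 117.8], [254.1, 152.2], [253.9, 218.8]] [[254.1 154.6]
 [254.2 118.5]]
```

Emit:
apply_moves --commands '[-2.42,2.35,0,0,0,0,1,-2.42,2.35,0,0,0,0,1,-2.42,2.35,0,0,0,0,1,-2.42,2.35,0,0,0,0,1,-2.42,2.35,0,0,0,0,1,-2.42,2.35,0,0,0,0,1,-2.42,2.35,0,0,0,0,1,-2.42,2.35,0,0,0,0,1]'

```text
time_s: 11.63
position: [0.4716, 0.2895, 0.2201]
tcp_rot: [1.478, -2.772, 0.001]
ft_force: [1.3, 0.2, -0.0]
grip_width: 0.0851
finger_force: 0.0
```

Emit:
apply_moves --commands '[0,0,0,0,0,-0.085,1,0,0,0,0,0,-0.085,1,0,0,0,0,0,-0.085,1,0,0,0,0,0,-0.084,1,0,0,0,0,0,0,1,0,0,0,0,0,0,1]'

```text
time_s: 12.13
position: [0.472, 0.288, 0.22]
tcp_rot: [1.922, -2.484, 0.0]
ft_force: [-1.0, -0.1, 0.3]
grip_width: 0.0856
finger_force: 0.0
```

Run:
```python
from h import *
delta([.4724,.2881,.22],165.6)
st=get_state(); save("wrist","w4")
a=np.load("pics/w3.npy")[70:290,130:390];b=np.load("pics/w4.npy")[40:360,100:420]
c=np.zeros((400,800,3),np.uint8); c[:338,:400]=cv2.resize(a,(400,338)); c[:,400:]=cv2.resize(b,(400,400))
cv2.imwrite("pics/c4.png",c[:,:,::-1])
c=[[x,y] for x,y in((25,33),(25,-33),(-25,-33),(-25,33))]
th=np.radians(-14.4); rr=np.array([[np.cos(th),-np.sin(th)],[np.sin(th),np.cos(th)]])
P=[np.r_[rr@q/1e3+[.4724,.2881],.046] for q in c]; print(((w2px("wrist",P,st)-[100,40])*1.25+[400,0]).round())
```

```text
t 12.13 pos [0.472 0.288 0.22 ] yaw 165.4 tilt [ 0.001  0.    -1.   ] tool-cm [-0.02 -0.03  0.  ] rotz -0.003 F [-1.  -0.1  0.3] grip 0.0856 0.0 j [-0.24  0.46 -0.52  2.01  0.33  0.76  1.93]
[[564. 205.]
 [562. 132.]
 [622. 131.]
 [620. 205.]]
```

View pics/c4.png

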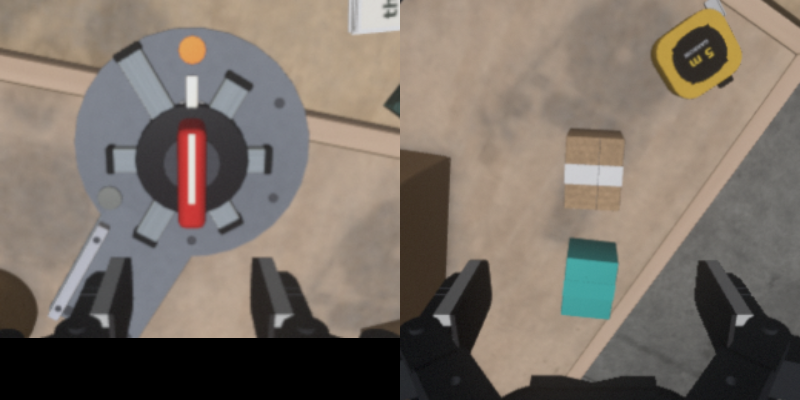

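Run:
```python
from h import *
st=get_state()
p=(np.array([[565,137],[624,137],[622,210],[565,207]])-[400,0])/1.25+[100,40]
w=px2w("wrist",p,.046,st); print(w.round(4).tolist(),w.mean(0))
e=w[[0,1]].mean(0)-w[[2,3]].mean(0); f=w[[1,2]].mean(0)-w[[0,3]].mean(0)
print(np.linalg.norm(e),np.degrees(np.arctan2(e[1],e[0])),np.linalg.norm(f),np.degrees(np.arctan2(f[1],f[0])))
delta([*w.mean(0)[:2],.035],165.4)
```

```text
[[0.4872, 0.2551, 0.046], [0.4393, 0.2676, 0.046], [0.4558, 0.3315, 0.046], [0.5046, 0.3158, 0.046]] [0.47173079 0.29249821 0.046     ]
0.0645288699841201 -105.25871327942639 0.05038169492507577 163.74041587861876
t 12.18 pos [0.4721 0.288  0.2201] yaw 165.4 tilt [ 0.  0. -1.] tool-cm [-0.43  0.15 18.51] rotz 0.001 F [-0.6  0.4  0.1] grip 0.0853 0.0 j [-0.24  0.46 -0.52  2.01  0.33  0.76  1.93]
```

Emit:
apply_moves --commands '[-0.43,0.15,3.5,0,0,0.01,1,0,0,3.5,0,0,0,1,0,0,3.5,0,0,0,1,0,0,3.5,0,0,0,1,0,0,3,0,0,0,1,0,0,1.5,0,0,0,1,0,0,0,0,0,0,1,0,0,0,0,0,0,1]' --force 30

```text
time_s: 12.85
position: [0.4715, 0.2929, 0.0348]
tcp_rot: [1.911, -2.492, 0.0]
ft_force: [0.2, 0.4, 0.6]
grip_width: 0.0853
finger_force: 0.0
```

Emit:
apply_moves --commands '[0,0,0,0,0,0,0.3,0,0,0,0,0,0,0.3,0,0,0,0,0,0,0.3,0,0,0,0,0,0,0.3,0,0,0,0,0,0,0.3,0,0,0,0,0,0,0.3,0,0,0,0,0,0,0.3]' --force 30

```text
time_s: 13.43
position: [0.4727, 0.2935, 0.037]
tcp_rot: [-1.91, 2.491, -0.001]
ft_force: [-1.3, -0.9, 6.2]
grip_width: 0.0497
finger_force: 30.6
```

Emit:
apply_moves --commands '[0,0,-1,0,0,0,0.3,0,0,-2.5,0,0,0,0.3,0,0,-3,0,0,0,0.3,0,0,-3,0,0,0,0.3,0,0,-2.5,0,0,0,0.3,0,0,0,0,0,0,0.3]'

```text
time_s: 13.93
position: [0.4742, 0.295, 0.1609]
tcp_rot: [-1.906, 2.485, -0.001]
ft_force: [-0.4, 0.4, -0.8]
grip_width: 0.0498
finger_force: 31.7
```

Run:
```python
from h import *
delta(jw(-1,118,155),116)
```

```text
t 13.93 pos [0.4742 0.295  0.1609] yaw 165.0 tilt [-0.008 -0.006 -1.   ] tool-cm [ 17.28 -20.35   0.59] rotz 0.855 F [-0.4  0.4 -0.8] grip 0.0498 31.7 j [-0.29  0.54 -0.48  2.05  0.41  0.64  1.84]
```

Emit:
apply_moves --commands '[2.16,-2.54,0,0,0,0,0.3,2.16,-2.54,0,0,0,0,0.3,2.16,-2.54,0,0,0,0,0.3,2.16,-2.54,0,0,0,0,0.3,2.16,-2.54,0,0,0,0,0.3,2.16,-2.54,0,0,0,0,0.3,2.16,-2.54,0,0,0,0,0.3,2.16,-2.54,0,0,0,0,0.3]'

```text
time_s: 14.6
position: [0.6235, 0.0715, 0.1552]
tcp_rot: [1.912, -2.492, -0.0]
ft_force: [-0.2, 0.1, -0.4]
grip_width: 0.0498
finger_force: 31.7
```

Emit:
apply_moves --commands '[0,0,0,0,0,0.107,0.3,0,0,0,0,0,0.107,0.3,0,0,0,0,0,0.107,0.3,0,0,0,0,0,0.107,0.3,0,0,0,0,0,0.107,0.3,0,0,0,0,0,0.107,0.3,0,0,0,0,0,0.107,0.3,0,0,0,0,0,0.106,0.3,0,0,0,0,0,0,0.3,0,0,0,0,0,0,0.3]'

```text
time_s: 15.43
position: [0.6229, 0.0735, 0.1552]
tcp_rot: [0.712, -3.059, 0.001]
ft_force: [-0.1, 0.0, -0.8]
grip_width: 0.0499
finger_force: 31.7
```

Run:
```python
from h import *
delta(jw(-4,116,53),116)
st=get_state(); save("wrist","w5",None,1.5)
print((w2px("wrist",[jw(26,88,22),jw(26,188,22),jw(0,75,41)],st)*1.5).round())
```

```text
t 15.43 pos [0.6229 0.0735 0.1552] yaw 116.2 tilt [ 0.001 -0.    -1.   ] tool-cm [-0.18  0.33 10.22] rotz 0.003 F [-0.1  0.  -0.8] grip 0.0499 31.7 j [-0.02  0.59 -0.25  1.9   0.22  0.68  1.63]
[[337. 240.]
 [342. 383.]
 [380. 224.]]
```

View pics/w5.png

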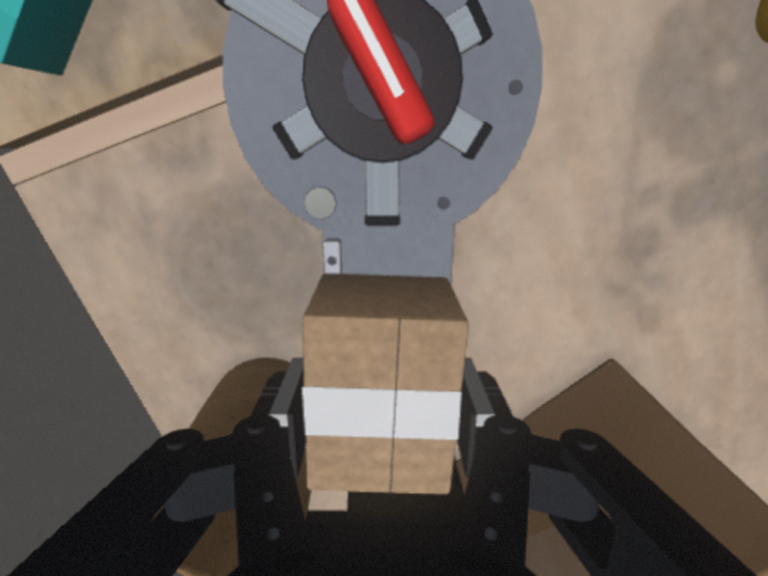

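Emit:
apply_moves --commands '[-0.18,0.33,2.5,0,0,0.003,0.3,0,0,3,0,0,0,0.3,0,0,2.5,0,0,0,0.3,0,0,1.5,0,0,0,0.3,0,0,0.7,0,0,0,0.3,0,0,0,0,0,0,0.3,0,0,0,0,0,0,0.3]'

```text
time_s: 16.07
position: [0.6239, 0.0774, 0.0535]
tcp_rot: [-0.704, 3.061, 0.001]
ft_force: [0.4, 0.3, -1.6]
grip_width: 0.0497
finger_force: 31.6
```

Emit:
apply_moves --commands '[0,0,0.15,0,0,0,0.3,0,0,0.15,0,0,0,0.3,0,0,0.1,0,0,0,0.3,0,0,0,0,0,0,0.3,0,0,0,0,0,0,0.3]'

```text
time_s: 16.48
position: [0.6238, 0.0773, 0.0498]
tcp_rot: [-0.703, 3.061, -0.0]
ft_force: [0.1, -0.2, -1.5]
grip_width: 0.0499
finger_force: 31.7
```

Run:
```python
from h import *
delta(jw(1,108,49),116)
```

```text
t 16.48 pos [0.6238 0.0773 0.0498] yaw 115.9 tilt [-0.001 -0.    -1.   ] tool-cm [ 0.88 -0.47  0.08] rotz -0.003 F [ 0.1 -0.2 -1.5] grip 0.0499 31.7 j [-0.06  0.74 -0.19  1.94  0.28  0.49  1.57]
```

Hardly any contact yet. Touch down, then slide to the fence.

Emit:
apply_moves --commands '[0,0,0.1,0,0,0,0.3,0,0,0.1,0,0,0,0.3,0,0,0,0,0,0,0.3,0,0,0,0,0,0,0.3]'

```text
time_s: 16.82
position: [0.6238, 0.0773, 0.0491]
tcp_rot: [-0.703, 3.061, -0.001]
ft_force: [-2.4, -0.6, 9.9]
grip_width: 0.0497
finger_force: 32.7
```

Emit:
apply_moves --commands '[0,-0.15,0,0,0,0,0.3,0,-0.15,0,0,0,0,0.3,0,-0.15,0,0,0,0,0.3,0,0,0,0,0,0,0.3]'

```text
time_s: 17.15
position: [0.6245, 0.0766, 0.0491]
tcp_rot: [0.706, -3.061, -0.005]
ft_force: [-4.8, 4.5, 11.6]
grip_width: 0.0498
finger_force: 33.0
```

Run:
```python
from h import *
delta(jw(1,108,49),116)
st=get_state(); print("F tool",R.from_rotvec(st["tcp_rot"]).as_matrix().T@st["ft_force"])
```

```text
t 17.15 pos [0.6245 0.0766 0.0491] yaw 116.0 tilt [-0.     0.003 -1.   ] tool-cm [ 0.91 -0.38  0.01] rotz -0.001 F [-4.8  4.5 11.6] grip 0.0498 33.0 j [-0.06  0.74 -0.2   1.93  0.28  0.49  1.58]
F tool [  2.34550286   6.2089692  -11.60447442]
```

Emit:
apply_moves --commands '[0,0,-0.13,0,0,0,0.3,0,0,0,0,0,0,0.3,0,0,0,0,0,0,0.3]'

```text
time_s: 17.4
position: [0.6255, 0.0746, 0.0491]
tcp_rot: [-0.705, 3.061, 0.002]
ft_force: [-3.4, 2.5, 5.6]
grip_width: 0.0498
finger_force: 31.9
```

```bash
cat > s.py <<'E'
from h import *
delta(jw(1,108,49),116)
st=get_state(); print("F tool",R.from_rotvec(st["tcp_rot"]).as_matrix().T@st["ft_force"])
E
python3 s.py
```

```text
t 17.4 pos [0.6255 0.0746 0.0491] yaw 115.9 tilt [-0.001  0.001 -1.   ] tool-cm [ 0.91 -0.15  0.01] rotz -0.001 F [-3.4  2.5  5.6] grip 0.0498 31.9 j [-0.06  0.74 -0.19  1.93  0.28  0.49  1.58]
F tool [ 1.9803404   3.7533234  -5.58456929]
```

Emit:
apply_moves --commands '[0,-0.1,-0.05,0,0,0,0.3,0,-0.1,0,0,0,0,0.3,0,-0.1,0,0,0,0,0.3,0,0,0,0,0,0,0.3,0,0,0,0,0,0,0.3]'

```text
time_s: 17.82
position: [0.6256, 0.0743, 0.0492]
tcp_rot: [0.707, -3.06, -0.006]
ft_force: [-3.8, 6.6, 5.2]
grip_width: 0.0496
finger_force: 31.8
```

```bash
python3 s.py
```

```text
t 17.82 pos [0.6256 0.0743 0.0492] yaw 116.0 tilt [-0.     0.004 -1.   ] tool-cm [ 0.91 -0.12  0.02] rotz 0.0 F [-3.8  6.6  5.2] grip 0.0496 31.8 j [-0.05  0.74 -0.2   1.93  0.28  0.49  1.58]
F tool [ 0.51779945  7.63029714 -5.13874249]
```

Emit:
apply_moves --commands '[0.2,0.1,-0.03,0,0,0,0.3,0.2,0,0,0,0,0,0.3,0.2,0,0,0,0,0,0.3,0.2,0,0,0,0,0,0.3,0,0,0,0,0,0,0.3,0,0,0,0,0,0,0.3]'

```text
time_s: 18.32
position: [0.6208, 0.0718, 0.0496]
tcp_rot: [-0.707, 3.056, 0.006]
ft_force: [0.9, 7.1, 1.0]
grip_width: 0.0495
finger_force: 30.5
```

```bash
python3 s.py
```

```text
t 18.32 pos [0.6208 0.0718 0.0496] yaw 116.0 tilt [-0.006  0.003 -1.   ] tool-cm [ 0.38 -0.11  0.06] rotz 0.001 F [0.9 7.1 1. ] grip 0.0495 30.5 j [-0.05  0.74 -0.2   1.95  0.28  0.48  1.58]
F tool [-3.94337665  5.98211012 -0.9635812 ]
```

Emit:
apply_moves --commands '[0.15,0,0,0,0,0,0.3,0.15,0,0,0,0,0,0.3,0,0,0,0,0,0,0.3,0,0,0,0,0,0,0.3]'

```text
time_s: 18.65
position: [0.6188, 0.0708, 0.0498]
tcp_rot: [-0.707, 3.054, 0.006]
ft_force: [0.6, 7.5, -0.0]
grip_width: 0.0494
finger_force: 30.8
```

```bash
python3 s.py
```

```text
t 18.65 pos [0.6188 0.0708 0.0498] yaw 116.1 tilt [-0.007  0.003 -1.   ] tool-cm [ 0.15 -0.11  0.07] rotz 0.001 F [ 0.6  7.5 -0. ] grip 0.0494 30.8 j [-0.05  0.74 -0.2   1.95  0.28  0.47  1.58]
F tool [-3.88852954  6.48115275  0.05386758]
```

Emit:
apply_moves --commands '[0.15,0,0.03,0,0,0,0.3,0.15,0,0,0,0,0,0.3,0,0,0,0,0,0,0.3,0,0,0,0,0,0,0.3]'

```text
time_s: 18.98
position: [0.6185, 0.0707, 0.0499]
tcp_rot: [-0.706, 3.049, 0.008]
ft_force: [4.2, 8.7, -1.6]
grip_width: 0.0495
finger_force: 31.1
```

```bash
python3 s.py
```

```text
t 18.98 pos [0.6185 0.0707 0.0499] yaw 116.1 tilt [-0.013  0.002 -1.   ] tool-cm [ 0.12 -0.11  0.09] rotz 0.002 F [ 4.2  8.7 -1.6] grip 0.0495 31.1 j [-0.05  0.73 -0.2   1.96  0.28  0.46  1.58]
F tool [-7.55706176  5.9437546   1.6838257 ]
```

Emit:
apply_moves --commands '[-0.25,0.15,0.05,0,0,0,0.3,0,0,0.03,0,0,0,0.3,0,0,0,0,0,0,0.3]'

```text
time_s: 19.23
position: [0.6188, 0.0711, 0.0493]
tcp_rot: [-0.705, 3.053, 0.005]
ft_force: [2.3, 5.8, 2.3]
grip_width: 0.0498
finger_force: 31.9
```

Emit:
apply_moves --commands '[0,0,0,0,0,0,0.7,0,0,0,0,0,0,0.75,0,0,0,0,0,0,0.75,0,0,0,0,0,0,0.75,0,0,0,0,0,0,0.75]'

```text
time_s: 19.65
position: [0.615, 0.0665, 0.0479]
tcp_rot: [0.701, -3.061, 0.001]
ft_force: [0.3, -0.1, 0.6]
grip_width: 0.0642
finger_force: 0.0
```

Emit:
apply_moves --commands '[0,0,-1,0,0,0,0.75,0,0,-2,0,0,0,0.75,0,0,-3,0,0,0,0.75,0,0,-3.5,0,0,0,0.75,0,0,-3,0,0,0,0.75,0,0,0,0,0,0,0.75,0,0,0,0,0,0,0.75]'

```text
time_s: 20.23
position: [0.6169, 0.0678, 0.1762]
tcp_rot: [-0.701, 3.057, -0.001]
ft_force: [-0.9, -0.6, -0.3]
grip_width: 0.0641
finger_force: 0.0
```

```bash
python3 s.py
python3 - <<'E'
from h import *
st=get_state(); save("wrist","w6")
im=np.load("pics/w6.npy")[90:350,130:390]
cv2.imwrite("pics/w6.png",cv2.resize(im[:,:,::-1],(598,598),interpolation=cv2.INTER_CUBIC))
P=[jw(x,y,58) for x,y in((26,75),(-24,75),(-24,141),(26,141))]+[jw(26,88,22),jw(26,75,12),jw(-24,75,12),jw(36,88,22)]
print(((w2px("wrist",P,st)-[130,90])*2.3).round())
E
```

```text
t 20.23 pos [0.6169 0.0678 0.1762] yaw 115.8 tilt [-0.005 -0.002 -1.   ] tool-cm [-0.1   0.1  12.72] rotz -0.003 F [-0.9 -0.6 -0.3] grip 0.0641 0.0 j [ 0.    0.56 -0.26  1.9   0.21  0.7   1.64]
F tool [ 1.05394018 -0.1634598   0.34305805]
[[221. 154.]
 [354. 154.]
 [349. 314.]
 [226. 314.]
 [230. 166.]
 [231. 132.]
 [344. 132.]
 [206. 166.]]
```

View pics/w6.png

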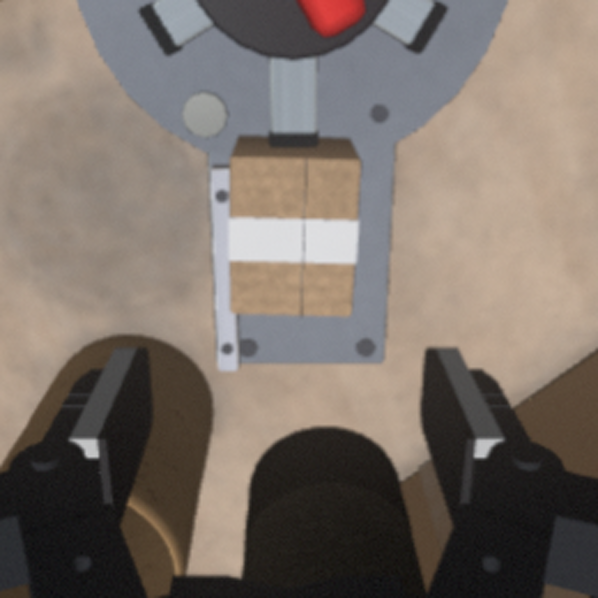

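Run:
```python
from h import *
from scipy.optimize import least_squares
st=get_state()
print(((w2px("wrist",[jw(36,188,22),jw(26,188,22),jw(-46,190,12),jw(36,88,22)],st)-[130,90])*2.3).round())
im=np.load("pics/w6.npy")[90:350,130:390]
im=im[55:170,70:180]
cv2.imwrite("pics/w6b.png",cv2.resize(im[:,:,::-1],None,fx=5.2,fy=5.2,interpolation=cv2.INTER_CUBIC))
```

```text
[[214. 376.]
 [235. 376.]
 [382. 368.]
 [205. 172.]]
```

View pics/w6b.png

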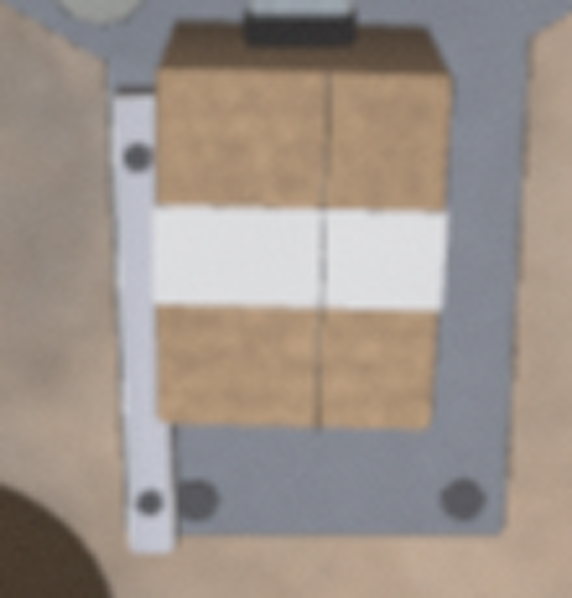

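Run:
```python
from h import *
p=np.array([[305,235],[340,110]])/1.5; print(px2w("top",p,0.0),px2w("top",p,0.15))
print(jw(-70,102,45)); delta(jw(-68,102,176),116)
```

```text
[[0.61200541 0.24925649 0.        ]
 [0.86156199 0.18285141 0.        ]] [[0.58569495 0.22812341 0.15      ]
 [0.79782966 0.171676   0.15      ]]
[0.58145443 0.13039348 0.045     ]
t 20.28 pos [0.6155 0.0675 0.1744] yaw 115.8 tilt [-0.001 -0.001 -1.   ] tool-cm [ 0.32  6.95 -0.17] rotz -0.003 F [-0.4 -0.6 -0.4] grip 0.064 0.0 j [ 0.    0.56 -0.26  1.9   0.21  0.7   1.64]
```

Emit:
apply_moves --commands '[0.32,2.3,0,0,0,0,0.3,0,2.3,0,0,0,0,0,0,2.35,0,0,0,0,0,0,0,3,0,0,0,0,0,0,3,0,0,0,0,0,0,3,0,0,0,0,0,0,2.5,0,0,0,0,0,0,1.4,0,0,0,0,0,0,0,0,0,0,0,0,0,0,0,0,0,0]'

```text
time_s: 21.12
position: [0.5805, 0.1285, 0.0426]
tcp_rot: [0.702, -3.058, 0.001]
ft_force: [-0.6, -0.4, -0.4]
grip_width: -0.0
finger_force: 0.0
```

Emit:
apply_moves --commands '[0,-0.4,0,0,0,0,0,0,-0.4,0,0,0,0,0,0,-0.4,0,0,0,0,0,0,-0.4,0,0,0,0,0,0,0,0,0,0,0,0,0,0,0,0,0,0,0]'

```text
time_s: 21.62
position: [0.5897, 0.1138, 0.0448]
tcp_rot: [-0.701, 3.061, -0.0]
ft_force: [0.0, -0.2, -0.5]
grip_width: 0.0002
finger_force: 0.0
```

```bash
python3 s.py
```

```text
t 21.62 pos [0.5897 0.1138 0.0448] yaw 115.8 tilt [-0.001 -0.    -1.   ] tool-cm [-0.6  -5.25 -0.41] rotz -0.004 F [ 0.  -0.2 -0.5] grip 0.0002 0.0 j [-0.14  0.73 -0.19  2.    0.3   0.44  1.48]
F tool [ 0.06602872 -0.18486256  0.50198696]
```

Emit:
apply_moves --commands '[0,-0.2,0,0,0,0,0,0,-0.2,0,0,0,0,0,0,-0.2,0,0,0,0,0,0,-0.2,0,0,0,0,0,0,-0.2,0,0,0,0,0,0,0,0,0,0,0,0]'

```text
time_s: 22.12
position: [0.5938, 0.1048, 0.0443]
tcp_rot: [-0.702, 3.062, -0.001]
ft_force: [-0.1, 0.1, -0.3]
grip_width: -0.0001
finger_force: 0.0
```

```bash
python3 s.py
```

```text
t 22.12 pos [0.5938 0.1048 0.0443] yaw 115.8 tilt [ 0. -0. -1.] tool-cm [-0.62 -4.26 -0.47] rotz -0.003 F [-0.1  0.1 -0.3] grip -0.0001 0.0 j [-0.12  0.73 -0.19  1.99  0.3   0.44  1.49]
F tool [0.02244291 0.14521841 0.29205103]
```

Emit:
apply_moves --commands '[0,-0.15,0,0,0,0,0,0,-0.15,0,0,0,0,0,0,-0.1,0,0,0,0,0,0,0,0,0,0,0,0,0,0,0,0,0,0,0]'

```text
time_s: 22.53
position: [0.5949, 0.102, 0.0442]
tcp_rot: [0.703, -3.061, -0.0]
ft_force: [-1.0, -0.1, -0.2]
grip_width: 0.0002
finger_force: 0.5
```

```bash
python3 s.py
```

```text
t 22.53 pos [0.5949 0.102  0.0442] yaw 115.9 tilt [ 0.001  0.    -1.   ] tool-cm [-0.64 -3.96 -0.48] rotz -0.002 F [-1.  -0.1 -0.2] grip 0.0002 0.5 j [-0.11  0.73 -0.19  1.99  0.3   0.44  1.5 ]
F tool [0.93295448 0.28595602 0.20504975]
```

Emit:
apply_moves --commands '[0,-0.15,0,0,0,0,0,0,-0.15,0,0,0,0,0,0,0,0,0,0,0,0,0,0,0,0,0,0,0]'

```text
time_s: 22.87
position: [0.5951, 0.1016, 0.0444]
tcp_rot: [0.705, -3.06, -0.004]
ft_force: [-3.4, 4.8, 3.2]
grip_width: 0.0002
finger_force: 2.8
```

```bash
python3 s.py
```

```text
t 22.87 pos [0.5951 0.1016 0.0444] yaw 116.0 tilt [ 0.001  0.003 -1.   ] tool-cm [-0.63 -3.91 -0.47] rotz -0.001 F [-3.4  4.8  3.2] grip 0.0002 2.8 j [-0.11  0.73 -0.19  1.99  0.3   0.45  1.5 ]
F tool [ 0.95616916  5.83709957 -3.15487768]
```

Emit:
apply_moves --commands '[0,-0.15,0,0,0,0,0,0,-0.15,0,0,0,0,0,0,-0.1,0,0,0,0,0,0,0,0,0,0,0,0,0,0,0,0,0,0,0]'

```text
time_s: 23.28
position: [0.5952, 0.1013, 0.0447]
tcp_rot: [0.709, -3.058, -0.009]
ft_force: [-7.2, 9.5, 8.0]
grip_width: -0.0
finger_force: 5.7
```

```bash
python3 s.py
```

```text
t 23.28 pos [0.5952 0.1013 0.0447] yaw 116.1 tilt [ 0.001  0.007 -1.   ] tool-cm [-0.63 -3.88 -0.45] rotz 0.002 F [-7.2  9.5  8. ] grip -0.0 5.7 j [-0.1   0.73 -0.2   1.99  0.3   0.45  1.51]
F tool [ 2.31860126 11.71692967 -7.9286539 ]
```

Emit:
apply_moves --commands '[0,0.5,0,0,0,0,0,0,1,0,0,0,0,0,0,1.5,0,0,0,0,0,0,0,-3,0,0,0,0,0,0,-3.5,0,0,0,0,0,0,-3.5,0,0,0,0,0,-2,-3,0,0,0,0,0,-2.5,0,0,0,0,0,0,0,0,0,0,0,0,0,0,0,0,0,0,0]'

```text
time_s: 24.12
position: [0.606, 0.0794, 0.1747]
tcp_rot: [-0.695, 3.062, -0.003]
ft_force: [-0.6, -0.4, -1.1]
grip_width: 0.0
finger_force: 0.0
```

```bash
python3 s.py
python3 - <<'E'
from h import *
st=get_state(); save("wrist","w7")
P=[jw(x,y,58) for x,y in((26,75),(-24,75),(-24,141),(26,141))]+[jw(26,88,22),jw(36,88,22),jw(26,188,22),jw(36,188,22),jw(26,75,12),jw(-24,75,12)]
q=w2px("wrist",P,st); o=q.mean(0).astype(int)-[60,60]; print(o)
im=np.load("pics/w7.npy")[o[1]:o[1]+125,o[0]:o[0]+125]
cv2.imwrite("pics/w7.png",cv2.resize(im[:,:,::-1],None,fx=4.8,fy=4.8,interpolation=cv2.INTER_CUBIC))
print(((q-o)*4.8).round())
E
```

```text
t 24.12 pos [0.606  0.0794 0.1747] yaw 115.6 tilt [-0.001 -0.002 -1.   ] tool-cm [-0.62 -1.41 12.58] rotz -0.007 F [-0.6 -0.4 -1.1] grip 0.0 0.0 j [-0.02  0.55 -0.27  1.92  0.22  0.7   1.6 ]
F tool [ 0.75036864 -0.09555361  1.11502031]
[168 134]
[[194. 141.]
 [472. 139.]
 [470. 471.]
 [213. 473.]
 [224. 163.]
 [176. 164.]
 [246. 585.]
 [203. 585.]
 [227.  92.]
 [463.  90.]]
```

View pics/w7.png

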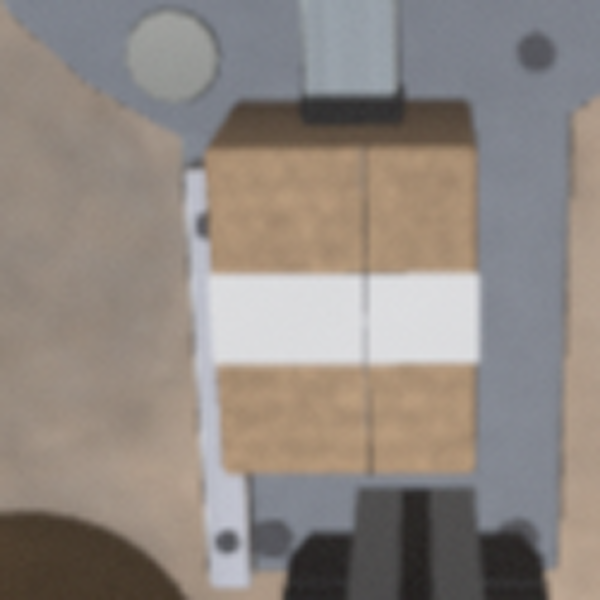

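```bash
python3 -c "
from rig import *
print(hand_in())"
```

```text
the job is handed in; nothing more can be done
None
```

I turned the knob two notches counter-clockwise, letting it seat in each, and its pointer is now at the orange mark. The kraft box lies flat on the lane, released, against the fence and the turret arm. I checked this by contact force and camera to about 1 mm and handed in about 24 s into the run; I don't have the judge's verdict.

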